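# Feel for the release notch and open the dust shutter

## Robot

A 6-joint arm with a two-finger parallel gripper is mounted at the origin on the work surface. World frame = base frame: x ahead of the robot, y to its left, z up, the work surface at z = 0. Lengths are in m, angles in rad, forces in N, time in s.
With the tool pointing down it reaches from about 0.25 to 0.8 m from the base axis. Payload 8.5 kg.
Tool frame: the origin (TCP) lies midway between the tips of the shut fingers; the grasp point (between the pads) lies 19 mm behind it; x points along the fingers, z is the direction in which the jaws open and shut, and the axes are right-handed (so a half turn about x gives the same grasp; the last joint's range is limited). The gripper opens to 85 mm and grips with 20 to 120 N. Pads are 22 mm wide; open, the fingers measure 114 mm over their backs; the gripper's body (76 mm by 85 mm) begins 54 mm behind the grasp point. The pads swing forward as they close: fully open they stand 13 mm farther back than shut.
Start: joints at [1.203, 0.238, -0.013, 1.319, 0, 1.571], TCP at [0.189, 0.49, 0.201] pointing down, gripper open.
Joint ranges: [-2.66, 2.66], [-1.03, 1.9], [-1.14, 1.46], [-1.82, 2.27], [-1.45, 1.34], [-3.14, 3.14]. Speed limits (rad/s): [2.22, 2.22, 2.79, 3.14, 3.14, 3.14].

## Interface

Orientations are given as a 3x3 rotation matrix whose columns are the frame's x, y, z axes.
In Python, from plant import env gives the robot as it stands.
- The arm moves only by the tool carry_out, never from a script. Its argument "targets" is a list of rows, each a list of 3 entries, a list of its own where there are three numbers: the shift along the world's x, y, z in m, then the turn, a rotation vector about the world's x, y, z in rad, then the opening, from 0 (shut) to 1 (fully open). A call has 1 to 8 rows; each row is the pose to reach, as a shift and turn from the pose commanded when the call began; what a row does not reach only later rows make up. A row lasts 1/12 s, in which the tool goes at most 41.7 mm and 7.16 degrees, less where a joint would pass 70% of its speed; a pose out of reach is approached as far as the arm can. A call with a gripper value outside its range is refused whole. The fingers move at their own pace and stop on an object; the grip force is fixed at half the most. Time passes only in rows, so rows that repeat a pose let the fingers close. It gives the time, the measured TCP pose, the force and the opening at its end, in the units of the state.
- env.read_state(): the state, without advancing time (a new reading comes with each control period).
- env.capture(name): name is "side" or "top" or "wrist"; returns a dict with "image" (420x560x3 uint8, blue, green, red), "fx", "fy", "cx", "cy" (pixels), "D" ([k1, k2, p1, p2, k3] as OpenCV has them; the pictures are not rectified), "R" (3x3) and "t" (3): a world point X has camera coordinates R X + t. Camera axes: x right, y down, z forward; pixel columns grow to the right and rows downward; lengths in m; the calibration is good to about 2 mm. A picture is of the moment at which its call begins. There is no depth.
- env.job_done(): hands the job in, once; it reports no verdict.
The state is a dict: "t": time; "qpos": joint angles; "qd": joint speeds; "joint_efforts": joint torques, N m; "position": TCP position; "ee_rot": TCP orientation; "contact_force": force on the tool from outside, world axes, zero at the start; "torque": the same for the moment, N m; "grip_width": finger opening in m.
Only numpy, scipy, OpenCV 4.12 (cv2) and the standard library are available. Lean on these libraries where they do the work, as an engineer would, in place of code of your own. Each camera call takes 0.05 s, during which the arm holds its last target.

## Task

Open the dust shutter of the sample dock with its release key: the key is sunk in a notch somewhere along the black edge bar, where a fingertip swept along the bar drops in; press the key there all the way down and let go. Do not push the orange shutter itself, and neither move nor lift the jar, the adapter box or the objective.

Things in the scene. Friction and masses are not known exactly. Their poses are not given: they have to be found in the camera images.
- dock: White box with an aluminium deck, fixed to the bench, 200 (x) x 310 (y) x 85 mm; origin at the centre of its underside, x points to its back, y to its left, z up. The deck is at z = 80 mm. Along its whole front top edge runs a black bar, 44 mm deep in x (centre line x = -78 mm), flat top at z = 85 mm, its front face open; the deck behind it is 5 mm lower.
- edge_left (a point): Left (+y) end of the black edge bar (straight, 310 mm long, rigid), on the centre line of its top face. At one unknown place, centred within 105 mm of the bar's middle, the bar has a notch 42 mm long that runs across the bar's full depth.
- edge_right (a point): Right (-y) end of the black edge bar, on the centre line of its top face
- release_key (a joint): How far the key is pressed, m: 0 at the start, 0.007 fully down. The key is a black plate (42 mm in x, 40 mm along the bar) lying in the notch, its flat top 10 mm below the bar's top. It goes straight down 7 mm against about 3 to 8 N to a firm stop, stays down when let go, and drives the shutter.
- shutter (a joint): How far the shutter is open, m: 0 closed, 0.040 open (slides towards the dock's back, along +x of the dock, 5.7 mm for each mm of key)
- shutter_mid (a point): Orange dust shutter plate, 60 (x) x 122 (y) x 5 mm, lying on the deck over the sample well; this point is the centre of its top face, axes as the dock's
- jar_mid (a point): Centre of a closed amber glass jar, 48 mm across, 62 mm high, standing on the bench beside the dock
- adapter_mid (a point): Centre of a small aluminium adapter box, 46 x 60 x 34 mm, with brass connectors, standing on the bench beside the dock
- objective_mid (a point): Centre of a dark steel microscope objective, 34 mm across, 42 mm high, standing on the left rear of the dock's deck, clear of the shutter and its guides

How it is judged:
By the outcome, as a careful person would: the job done as asked, in the order asked, and still so for the second after the job is handed in, with the robot touching nothing.
It also fails if it takes over 61 s, if anything falls off the work surface, if the arm or the gripper's body presses on something with over 40 N, if the wrist force passes 120 N, or if a joint passes its speed limit or range.

## Working session

There is one attempt and no reset: what is moved stays moved. The work goes in short steps, Python scripts to look and compute and a tool call to move; the robot and the scene stay as the last step left them, time stands still between calls to the robot, and variables do not carry over. Pictures are saved under pics/ and viewed, and the job is handed in when it is done.

Besides the shell and the picture viewer there is one more tool, called after "Call:" as a command line: name --argument value ..., lists and objects as JSON in quotes. carry_out: Moves the arm, as the interface text tells. Its arguments: {"type":"object","properties":{"targets":{"type":"array","items":{"type":"array"}}},"required":["targets"]}

```bash
ls; mkdir -p pics; python3 - <<'E'
from plant import env
import cv2
for n in ("side","top","wrist"):
    c=env.capture(n); cv2.imwrite(f"pics/{n}0.png",c["image"]); print(n,c["fx"],c["R"],c["t"],c["D"])
print(env.read_state())
E
```

```text
pics
side 399.2948395499307 [[-0.99910093 -0.0403556  -0.01299077]
 [-0.01475326  0.61822728 -0.78586091]
 [ 0.03974514 -0.78496271 -0.61826683]] [0.60534649 0.06107353 0.82453525] [-0.04970825  0.          0.          0.          0.        ]
top 542.6017177221538 [[-0.00616139 -0.99989366 -0.01321763]
 [-0.98980615  0.00797894 -0.1421975 ]
 [ 0.14228784  0.01220675 -0.98975005]] [0.05241966 0.60069239 1.30994232] [0.02719542 0.         0.         0.         0.        ]
wrist 316.3599132954533 [[ 0.3602762   0.93284517 -0.00097757]
 [ 0.89008857 -0.34344907  0.29964158]
 [ 0.27918345 -0.10882385 -0.95405135]] [-0.52553067 -0.03760187  0.3790293 ] [-0.07096276  0.          0.          0.          0.        ]
{'t': 0.15, 'qpos': array([ 1.20298490e+00,  2.38664012e-01, -1.40412046e-02,  1.31918700e+00,
        2.91213064e-05,  1.57078238e+00]), 'qd': array([-0.00158885, -0.00238765,  0.00273517,  0.00088235,  0.00013977,
       -0.00040062]), 'joint_efforts': array([-3.24129396e-04, -5.39079738e+01,  3.46597874e+01,  1.45438986e-02,
       -5.06025408e-07, -1.17430835e-05]), 'position': array([0.18864631, 0.48957587, 0.20072184]), 'ee_rot': array([[-4.21225439e-04, -9.33121538e-01,  3.59560867e-01],
       [-1.01211716e-03,  3.59561112e-01,  9.33120990e-01],
       [-9.99999399e-01,  2.91365762e-05, -1.09588461e-03]]), 'contact_force': array([ 0.44696057, -0.6699435 , -0.06021675]), 'torque': array([ 0.01965558,  0.02242134, -0.04225214]), 'grip_width': 0.08527575321687234}
```

View pics/side0.png

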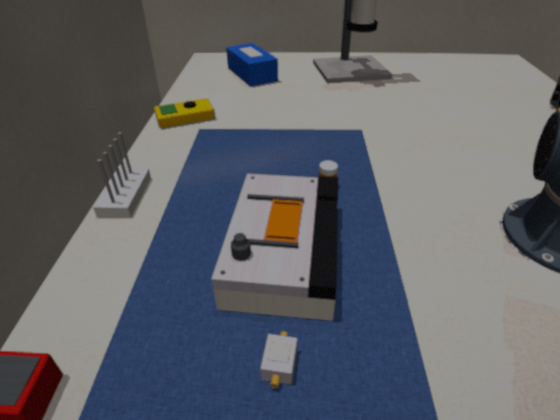

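View pics/top0.png

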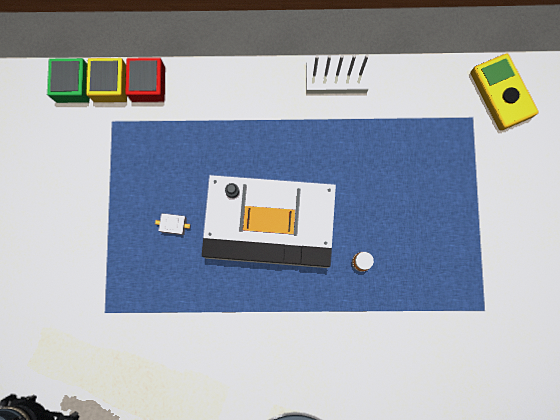

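The side and top views both show the dock, with the bar facing the robot. In the top view the bar runs from about (203,240) to (333,255), and there are faint cross lines near columns 285 and 302. I'll enlarge that area.

```bash
python3 - <<'E'
import cv2,numpy as np
im=cv2.imread("pics/top0.png")[225:280,190:345]
g=np.clip(im.astype(float)*2.5,0,255).astype(np.uint8)
cv2.imwrite("pics/top0z.png",cv2.resize(g,None,fx=5,fy=5,interpolation=cv2.INTER_CUBIC))
im=cv2.imread("pics/side0.png")[165:315,210:350]
g=np.clip(im.astype(float)*2.5,0,255).astype(np.uint8)
cv2.imwrite("pics/side0z.png",cv2.resize(g,None,fx=4,fy=4,interpolation=cv2.INTER_CUBIC))
from plant import env
for n in("top","side"):
    c=env.capture(n);print(n,-np.array(c["R"]).T@c["t"],c["cx"],c["cy"])
E
```

```text
top [0.40850314 0.03163105 1.3826253 ] 273.2861924703266 217.37337547898085
side [0.572932   0.63390122 0.56564201] 277.90265694180823 208.029501701646
```

View pics/top0z.png

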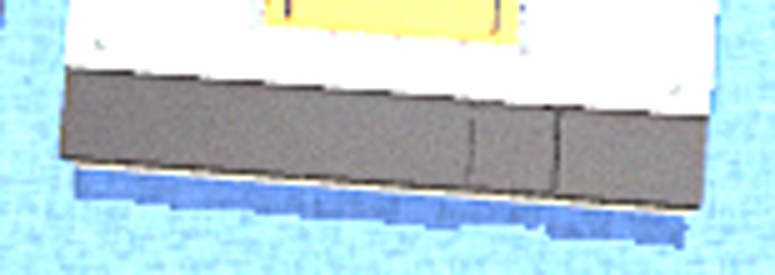

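View pics/side0z.png

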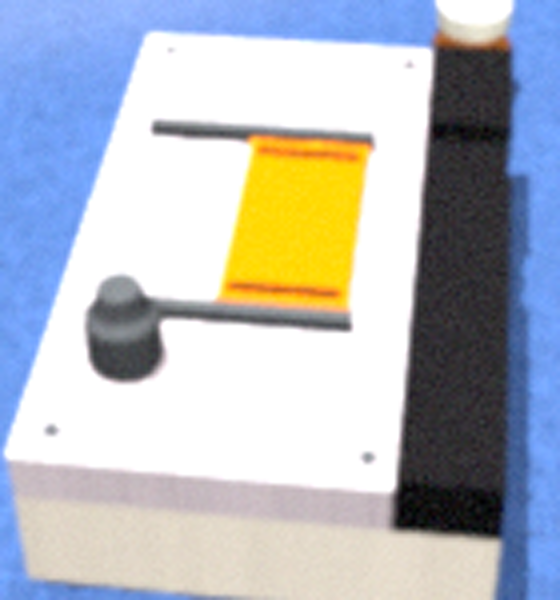

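```bash
cat > h.py <<'E'
import cv2,numpy as np
from plant import env
def cast(c,px,z):
    K=np.array([[c["fx"],0,c["cx"]],[0,c["fy"],c["cy"]],[0,0,1]])
    u=cv2.undistortPoints(np.array(px,float).reshape(-1,1,2),K,np.array(c["D"],float)).reshape(-1,2)
    R=np.array(c["R"]);C=-R.T@np.array(c["t"])
    d=np.c_[u,np.ones(len(u))]@R
    return C+d*((z-C[2])/d[:,2])[:,None]
E
python3 - <<'E'
from h import *
c=env.capture("top")
s=lambda p:[( (x+.5)/5-.5+190,(y+.5)/5-.5+225) for x,y in p]
P=cast(c,s([(67,68),(709,115),(61,158),(701,208)]),.085)  # BL BR FL FR
print(P)
for a,b in((0,1),(2,3),(0,2),(1,3)):print(np.linalg.norm(P[a]-P[b]))
L=(P[0]+P[2])/2;Rr=(P[1]+P[3])/2
y=(L-Rr)/np.linalg.norm(L-Rr);mid=(L+Rr)/2
print("L",L,"R",Rr,"mid",mid,"yaxis",y,"ang",np.degrees(np.arctan2(y[1],y[0])))
N=cast(c,s([(472,118),(467,178),(558,110),(554,188)]),.085)
x=np.array([y[1],-y[0],0])
for n in N: print(n,(n-mid)@y,(n-mid)@x)
c=env.capture("side")
s=lambda p:[( (x+.5)/4-.5+210,(y+.5)/4-.5+165) for x,y in p]
P=cast(c,s([(434,46),(511,50),(398,490),(503,488),(436,130),(508,132)]),.085);print(P);print([((p-mid)@y,(p-mid)@x) for p in P])
E
```

```text
[[ 0.54579333  0.21706185  0.085     ]
 [ 0.52086508 -0.09097366  0.085     ]
 [ 0.50251258  0.2193891   0.085     ]
 [ 0.47652234 -0.08620477  0.085     ]]
0.30904253774941265
0.3066970946790519
0.04334328088230335
0.04459843819961224
L [0.52415296 0.21822548 0.085     ] R [ 0.49869371 -0.08858921  0.085     ] mid [0.51142333 0.06481813 0.085     ] yaxis [0.08269503 0.9965749  0.        ] ang 85.25650707963102
[0.52023231 0.02242472 0.085     ] -0.04151975044385008 0.012284531819103882
[0.49153877 0.02507198 0.085     ] -0.04125437191634729 -0.01652964222557745
[ 0.52377641 -0.01880634  0.085     ] -0.08231651188209602 0.019226094888790426
[ 0.48648933 -0.01638954  0.085     ] -0.08299144746315248 -0.018133128057059286
[[ 0.52130436 -0.08997148  0.085     ]
 [ 0.48000804 -0.08702392  0.085     ]
 [ 0.54721412  0.22140502  0.085     ]
 [ 0.5063482   0.21931671  0.085     ]
 [ 0.52326839 -0.01377026  0.085     ]
 [ 0.48719863 -0.01293313  0.085     ]]
[(np.float64(-0.15344232805009878), np.float64(0.02264751721865978)), (np.float64(-0.1539198611223868), np.float64(-0.018751108807807775)), (np.float64(0.15901028688526128), np.float64(0.022719247586856738)), (np.float64(0.15354971402714548), np.float64(-0.017834014613947582)), (np.float64(-0.07733969266756684), np.float64(0.018303362120230898)), (np.float64(-0.07948822047677612), np.float64(-0.017712086915773025))]
```

The two views agree. The bar measures about 308 × 44 mm, against 310 × 44 given. The notch spans −82.5 to −41.5 mm along the bar, 41 mm long against 42 given. Its centre is near world (0.506, 0.003). I'll shut the fingers and move above it, with the tool's pad width along the bar.

Call:
carry_out --targets '[[[0.035, -0.054, 0], [0, 0, -0.11], 0], [[0.07, -0.108, 0], [0, 0, -0.22], 0], [[0.105, -0.162, 0], [0, 0, -0.33], 0], [[0.14, -0.215, 0], [0, 0, -0.44], 0], [[0.17, -0.26, 0], [0, 0, -0.55], 0], [[0.2, -0.306, 0], [0, 0, -0.66], 0], [[0.22, -0.337, 0], [0, 0, -0.77], 0], [[0.24, -0.368, 0], [0, 0, -0.88], 0]]'

```text
t: 1.02
position: [0.3715, 0.2089, 0.2015]
ee_rot: [[0.001, -0.313, 0.95], [0.0, 0.95, 0.313], [-1.0, 0.0, 0.001]]
contact_force: [0.7, 1.9, 0.5]
grip_width: 0.0
```

Call:
carry_out --targets '[[[0.02, -0.03, 0], [0, 0, -0.1], 0], [[0.04, -0.06, 0], [0, 0, -0.2], 0], [[0.06, -0.09, 0], [0, 0, -0.3], 0], [[0.078, -0.119, -0.02], [0, 0, -0.406], 0], [[0.078, -0.119, -0.05], [0, 0, -0.406], 0], [[0.078, -0.119, -0.07], [0, 0, -0.406], 0], [[0.078, -0.119, -0.07], [0, 0, -0.406], 0], [[0.078, -0.119, -0.07], [0, 0, -0.406], 0]]'

```text
t: 1.68
position: [0.4482, 0.0914, 0.1309]
ee_rot: [[-0.002, 0.083, 0.997], [-0.0, 0.997, -0.083], [-1.0, -0.001, -0.002]]
contact_force: [0.8, 0.1, 0.4]
grip_width: 0.0003
```

```bash
python3 - <<'E'
from h import *
s=env.read_state()
for k in("t","position","ee_rot","contact_force","grip_width"):print(k,s[k])
mid=np.array([0.51142333,0.06481813,0.085]);y=np.array([0.08269503,0.9965749,0]);x=np.array([y[1],-y[0],0])
d=s["position"]-mid;print("bar y",d@y,"bar x",d@x,"err",np.degrees(np.arctan2(s["ee_rot"][1,1],s["ee_rot"][0,1])))
for n in("side","wrist","top"):
    c=env.capture(n);im=c["image"]
    cv2.imwrite(f"pics/{n}1.png",np.clip(im*1.8,0,255).astype(np.uint8))
E
```

```text
t 1.6833
position [0.44817778 0.09142256 0.13091814]
ee_rot [[-2.09596543e-03  8.30873857e-02  9.96540061e-01]
 [-3.70157224e-04  9.96542117e-01 -8.30883357e-02]
 [-9.99997735e-01 -5.43026782e-04 -2.05796243e-03]]
contact_force [0.8399137  0.07291081 0.41636296]
grip_width 0.0003303916422185737
bar y 0.021283211820448827 bar x -0.06522897800607949 err 85.23394824772147
```

View pics/wrist1.png

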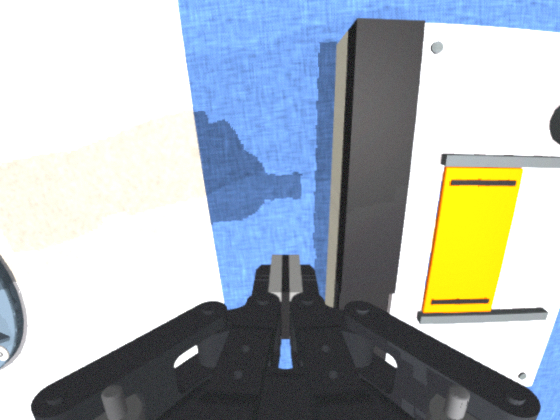

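View pics/side1.png

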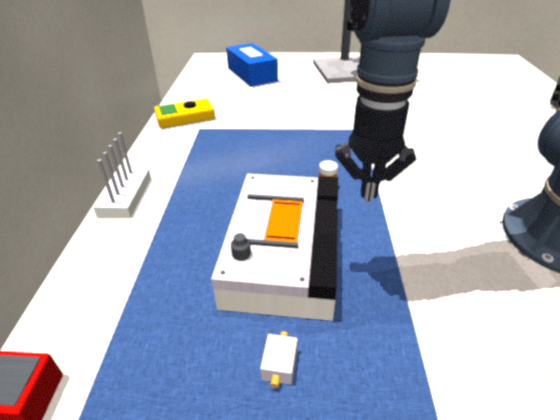

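The arm is shut-fingered and beside the bar, 65 mm short in bar x because the speed limits cut the moves. Nothing is touched. Next I'll go above the notch and look.

Call:
carry_out --targets '[[[0.015, -0.022, 0], [0, 0, 0], 0], [[0.03, -0.044, 0], [0, 0, 0], 0], [[0.044, -0.066, 0], [0, 0, 0], 0], [[0.058, -0.0885, 0], [0, 0, 0], 0], [[0.058, -0.0885, -0.01], [0, 0, 0], 0], [[0.058, -0.0885, -0.02], [0, 0, 0], 0], [[0.058, -0.0885, -0.02], [0, 0, 0], 0], [[0.058, -0.0885, -0.02], [0, 0, 0], 0]]'

```text
t: 2.5
position: [0.5059, 0.004, 0.111]
ee_rot: [[-0.001, 0.082, 0.997], [0.0, 0.997, -0.082], [-1.0, 0.0, -0.001]]
contact_force: [0.9, 1.0, 0.9]
grip_width: -0.0
```

```bash
cat >> h.py <<'E'
def rep(tag,views=("side","wrist")):
    s=env.read_state()
    for k in("t","position","contact_force","grip_width"):print(k,s[k])
    mid=np.array([0.51142333,0.06481813,0.085]);y=np.array([0.08269503,0.9965749,0]);x=np.array([y[1],-y[0],0])
    d=s["position"]-mid;print("bar y",d@y,"bar x",d@x)
    for n in views:
        c=env.capture(n);im=c["image"]
        cv2.imwrite(f"pics/{n}{tag}.png",np.clip(im*2.5,0,255).astype(np.uint8))
E
python3 -c "
from h import *
rep('2')"
```

```text
t 2.5
position [0.50592396 0.00402838 0.11095767]
contact_force [0.87887702 1.00210123 0.91913683]
grip_width -8.132895218857833e-06
bar y -0.06103630664003898 bar x -0.00045352367107379365
```

View pics/wrist2.png

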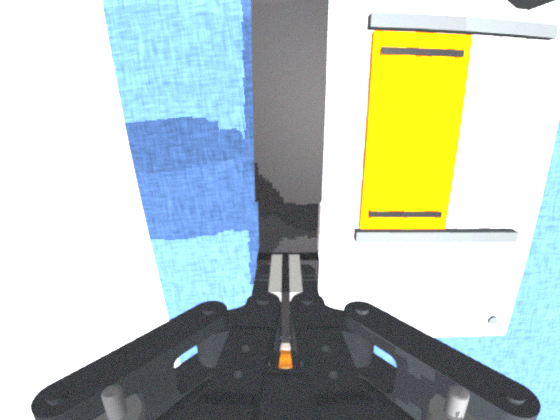

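View pics/side2.png

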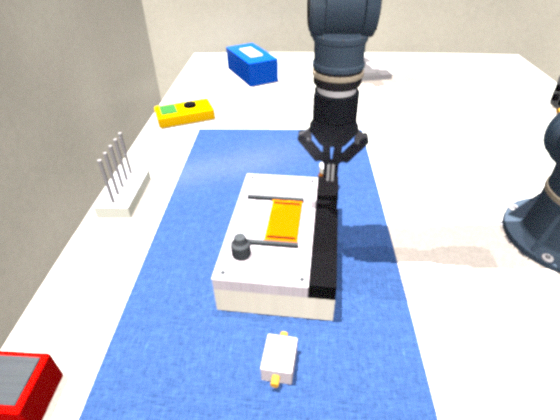

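The tip is over the notch position in both views. I'll probe down to z 0.083, just below the bar top, to check that it drops in.

Call:
carry_out --targets '[[[0, 0, -0.01], [0, 0, 0], 0], [[0, 0, -0.018], [0, 0, 0], 0], [[0, -0.001, -0.022], [0, 0, 0], 0], [[0, -0.001, -0.025], [0, 0, 0], 0], [[0, -0.001, -0.027], [0, 0, 0], 0], [[0, -0.001, -0.028], [0, 0, 0], 0], [[0, -0.001, -0.028], [0, 0, 0], 0]]'

```text
t: 3.18
position: [0.5068, 0.0021, 0.083]
ee_rot: [[-0.0, 0.083, 0.997], [0.0, 0.997, -0.083], [-1.0, 0.0, -0.0]]
contact_force: [-0.0, 0.4, 0.2]
grip_width: 0.0003
```

No contact at 0.083. I'll continue to 0.078.

Call:
carry_out --targets '[[[0, 0, -0.001], [0, 0, 0], 0], [[0, 0, -0.003], [0, 0, 0], 0], [[0, 0, -0.005], [0, 0, 0], 0], [[0, 0, -0.005], [0, 0, 0], 0]]'

```text
t: 3.52
position: [0.5067, 0.0021, 0.0778]
ee_rot: [[-0.0, 0.083, 0.997], [0.0, 0.997, -0.083], [-1.0, -0.0, -0.001]]
contact_force: [0.3, -0.4, -1.3]
grip_width: -0.0001
```

The tip is in the notch, 7 mm below the bar top, with no force. Now I'll press to about 0.070.

Call:
carry_out --targets '[[[0, 0, -0.002], [0, 0, 0], 0], [[0, 0, -0.004], [0, 0, 0], 0], [[0, 0, -0.006], [0, 0, 0], 0], [[0, 0, -0.0075], [0, 0, 0], 0], [[0, 0, -0.008], [0, 0, 0], 0], [[0, 0, -0.008], [0, 0, 0], 0]]'

```text
t: 4.02
position: [0.5067, 0.0022, 0.07]
ee_rot: [[-0.0, 0.083, 0.997], [0.0, 0.997, -0.083], [-1.0, -0.0, -0.0]]
contact_force: [0.5, -0.2, -0.7]
grip_width: -0.0
```

There's no force at 0.070, where I expected 3–8 N. I'll look before going on.

```bash
python3 -c "
from h import *
rep('3',('side','top'))
a=cv2.imread('pics/side3.png')[150:310,210:350];b=cv2.imread('pics/top3.png')[165:285,190:345]
cv2.imwrite('pics/side3z.png',cv2.resize(a,None,fx=3.7,fy=3.7,interpolation=cv2.INTER_CUBIC))
cv2.imwrite('pics/top3z.png',cv2.resize(b,None,fx=5,fy=5,interpolation=cv2.INTER_CUBIC))"
```

```text
t 4.0167
position [0.50673065 0.00216687 0.06996225]
contact_force [ 0.53918264 -0.21255544 -0.68603872]
grip_width -3.1293307408562574e-05
bar y -0.06282473501235677 bar x 0.0005043402279654042
```

View pics/side3z.png

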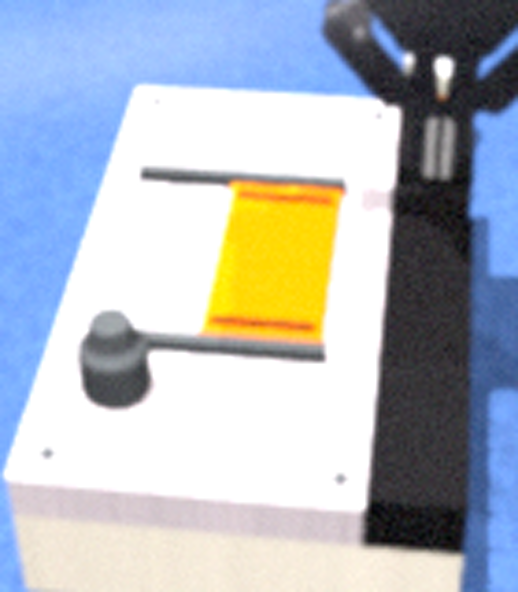

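View pics/top3z.png

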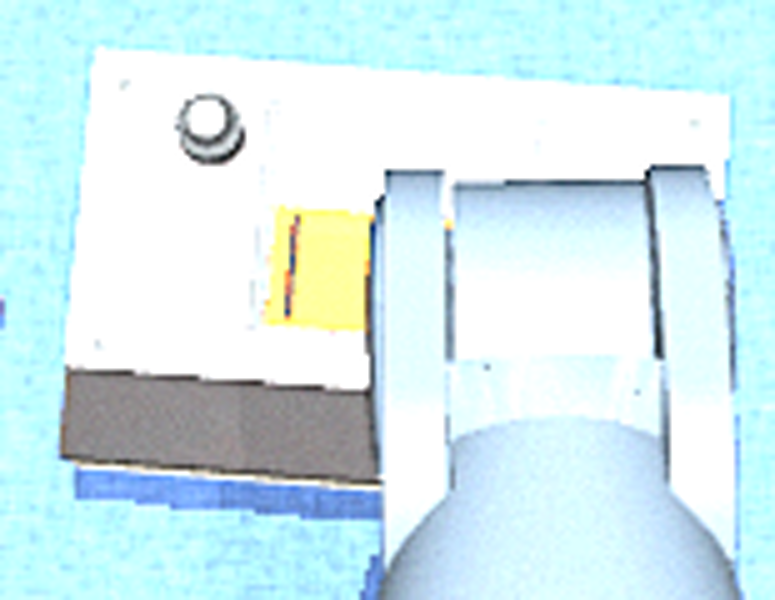

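The shutter hasn't moved. I'll check the true tip height by triangulating it in the side view, at about (328,198).

```bash
python3 -c "
from h import *
c=env.capture('side')
K=np.array([[c['fx'],0,c['cx']],[0,c['fy'],c['cy']],[0,0,1]])
y=np.array([0.0827,0.9966,0]);x=np.array([y[1],-y[0],0]);p0=np.array([.5067,.0022,0])
for n,dx,dy,zs in (('tip near face',0,.011,(.065,.07,.075,.08,.085,.09,.1)),('left notch edge',0,.021,(.068,.075,.085)),('R notch edge',0,-.021,(.085,.075))):
  for z in zs:
    P=(p0+dx*x+dy*y+[0,0,z]).reshape(1,3)
    q=cv2.projectPoints(P,cv2.Rodrigues(np.array(c['R']))[0],np.array(c['t']),K,np.array(c['D']))[0].ravel();print(n,z,q.round(1))
im=c['image'][165:225,295:355]
cv2.imwrite('pics/s4.png',cv2.resize(np.clip(im*3.5,0,255).astype(np.uint8),None,fx=10,fy=10,interpolation=cv2.INTER_NEAREST))
c=env.capture('wrist');cv2.imwrite('pics/w4.png',np.clip(c['image']*3.5,0,255).astype(np.uint8))
"
```

```text
tip near face 0.065 [326.5 213.4]
tip near face 0.07 [326.7 211.4]
tip near face 0.075 [326.9 209.4]
tip near face 0.08 [327.  207.4]
tip near face 0.085 [327.2 205.4]
tip near face 0.09 [327.3 203.4]
tip near face 0.1 [327.7 199.3]
left notch edge 0.068 [326.5 215.4]
left notch edge 0.075 [326.7 212.6]
left notch edge 0.085 [327.  208.6]
R notch edge 0.085 [327.6 195.8]
R notch edge 0.075 [327.3 199.7]
```

View pics/s4.png

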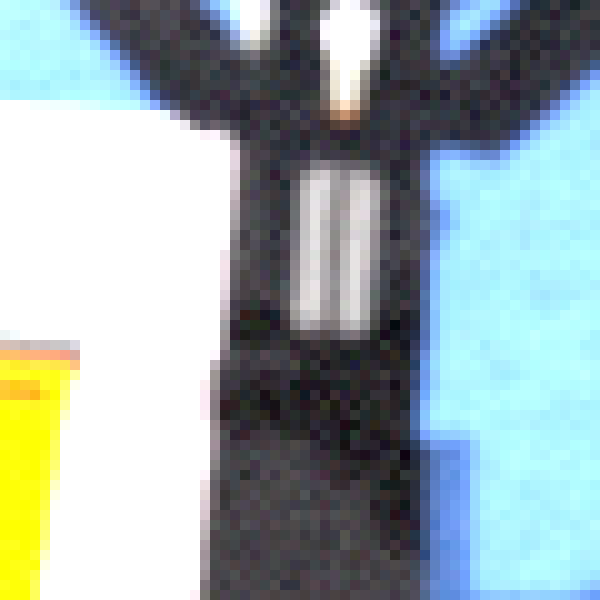

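View pics/w4.png

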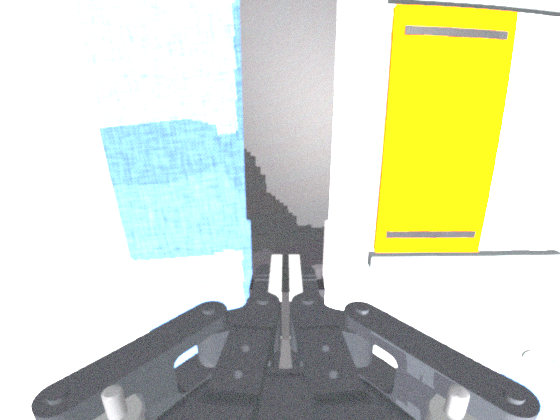

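```bash
python3 -c "
from h import *
c=env.capture('side')
K=np.array([[c['fx'],0,c['cx']],[0,c['fy'],c['cy']],[0,0,1]])
y=np.array([0.0827,0.9966,0]);
o=[]
for f,p in(('side1',(.4482,.0914,.1309)),('side2',(.5059,.004,.111))):
  p=np.array(p);P=np.array([p,p+.011*y,p+.011*y+[0,0,.019]])
  q=cv2.projectPoints(P,cv2.Rodrigues(np.array(c['R']))[0],np.array(c['t']),K,np.array(c['D']))[0].reshape(-1,2);print(f,q.round(1))
  im=cv2.imread(f'pics/{f}.png');u,v=q[0].round().astype(int);im=im[v-35:v+15,u-25:u+25].copy()
  im=cv2.resize(im,None,fx=8,fy=8,interpolation=cv2.INTER_NEAREST)
  for a in q: cv2.circle(im,(int((a[0]-u+25.5)*8),int((a[1]-v+35.5)*8)),3,(0,0,255),-1)
  o.append(im)
cv2.imwrite('pics/s5.png',np.hstack(o))
"
```

```text
side1 [[365.8 212.7]
 [366.1 216.7]
 [367.5 208. ]]
side2 [[328.6 192. ]
 [328.5 195.3]
 [329.2 187.2]]
```

View pics/s5.png

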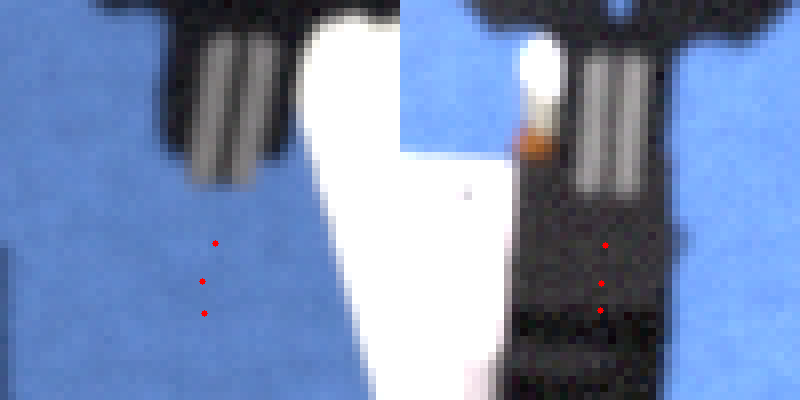

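```bash
python3 -c "
from h import *
s=env.read_state();p=s['position'];R=s['ee_rot'];print(p)
for n in('wrist',):
  c=env.capture(n);Rc=np.array(c['R']);print('cam C',-Rc.T@c['t'],'in tool',R.T@(-Rc.T@c['t']-p), 'axes in tool',(Rc@R).round(3))
  K=np.array([[c['fx'],0,c['cx']],[0,c['fy'],c['cy']],[0,0,1]])
  P=np.array([p+R@np.array(o) for o in((0,0,0),(0,.011,0),(0,-.011,0),(-.02,.011,0),(-.03,0.011,0),(-.03,-0.011,0),(-.04,.011,0),(-.05,.011,0))])
  q=cv2.projectPoints(P,cv2.Rodrigues(Rc)[0],np.array(c['t']),K,np.array(c['D']))[0].reshape(-1,2);print(q.round(1))
  im=c['image'][200:350,200:370]
  im=np.clip(im*3.0,0,255).astype(np.uint8)
  im=cv2.resize(im,None,fx=4,fy=4,interpolation=cv2.INTER_CUBIC)
  for i,a in enumerate(q): cv2.circle(im,(int((a[0]-199.5)*4),int((a[1]-199.5)*4)),3,(0,0,255) if i<3 else (0,255,0),-1)
  cv2.imwrite('pics/w6.png',im)
a=cv2.imread('pics/top1.png');print(cv2.imwrite('pics/top1b.png',a[180:400,180:400].repeat(2,0).repeat(2,1)))
"
```

```text
[0.5069666  0.00218463 0.07028057]
cam C [0.51330327 0.07997201 0.24199213] in tool [-1.71710556e-01  7.80471805e-02 -1.11646318e-04] axes in tool [[ 0.001 -0.001  1.   ]
 [-0.3   -0.954 -0.001]
 [ 0.954 -0.3   -0.001]]
[[285.6 248.8]
 [285.6 231.5]
 [285.6 265.5]
 [285.6 245.5]
 [285.6 253.7]
 [285.6 292.6]
 [285.6 263. ]
 [285.7 273.7]]
True
```

View pics/w6.png

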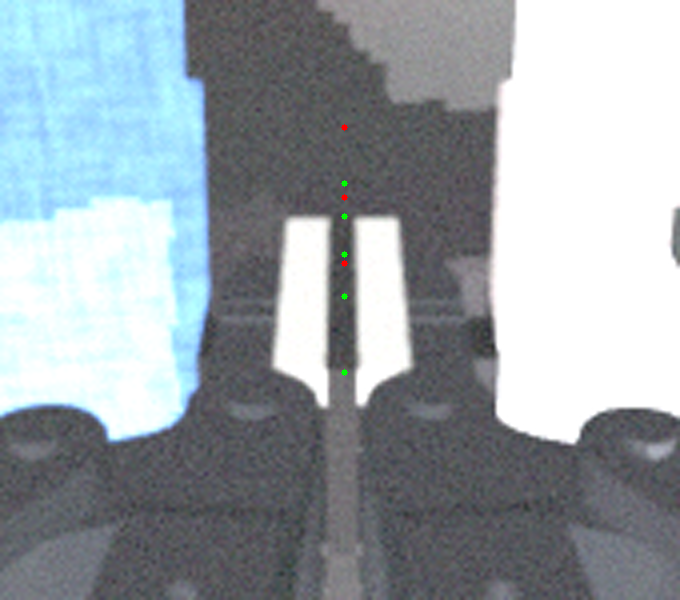

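View pics/top1b.png

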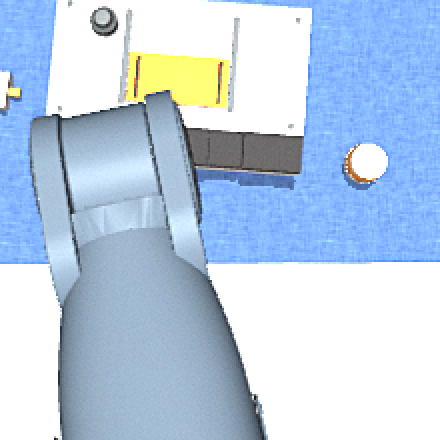

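In both the side and wrist views the visible fingertip ends well short of the reported TCP. In the side view that's row 198.5, against about 211 expected. I'll triangulate the tip and check that the wrist camera agrees with the bar.

```bash
python3 -c "
from h import *
s=env.read_state();p=s['position']
S=env.capture('side');W=env.capture('wrist')
def ray(c,px):
  a=cast(c,[px],0.3)[0];b=cast(c,[px],0.0)[0];C=-np.array(c['R']).T@c['t'];d=b-C;return C,d/np.linalg.norm(d)
A=[ray(S,(328.5,198.5)),ray(W,(285.4,253.7))]
M=sum(np.eye(3)-np.outer(d,d) for C,d in A);v=sum((np.eye(3)-np.outer(d,d))@C for C,d in A)
X=np.linalg.solve(M,v);print('tip front-edge',X,'minus TCP',X-p,'res',[np.linalg.norm((np.eye(3)-np.outer(d,d))@(X-C)) for C,d in A])
P=cast(W,[(243,100),(335,100),(242,20),(336,20)],.085);print(P,np.linalg.norm(P[0]-P[1]))
mid=np.array([0.51142333,0.06481813,0.085]);y=np.array([0.08269503,0.9965749,0]);x=np.array([y[1],-y[0],0])
print((P-mid)@x)
o=cv2.inRange(cv2.cvtColor(W['image'],cv2.COLOR_BGR2HSV),(8,120,60),(30,255,255));n=cv2.moments(o,True)
for c in(W,S):
  o=cv2.inRange(cv2.cvtColor(c['image'],cv2.COLOR_BGR2HSV),(5,150,60),(28,255,255));k,_=cv2.findContours(o,0,2);k=max(k,key=cv2.contourArea)
  b=cv2.boxPoints(cv2.minAreaRect(k));print(cast(c,b,.085).round(4))
"
```

```text
tip front-edge [0.50708487 0.01465739 0.10321096] minus TCP [0.00011126 0.01248369 0.03294259] res [np.float64(0.0007857819829983707), np.float64(0.0007857819829983895)]
[[0.49378614 0.08686804 0.085     ]
 [0.53717507 0.08325065 0.085     ]
 [0.4972874  0.12141952 0.085     ]
 [0.53928984 0.11793081 0.085     ]] 0.04353946167702142
[-0.0194002   0.02413926 -0.01876816  0.02337891]
[[ 0.555   0.003   0.085 ]
 [ 0.5655  0.1243  0.085 ]
 [ 0.6247  0.1184  0.085 ]
 [ 0.6268 -0.0101  0.085 ]]
[[ 0.6242  0.1134  0.085 ]
 [ 0.6196 -0.0152  0.085 ]
 [ 0.5564 -0.0008  0.085 ]
 [ 0.5687  0.1241  0.085 ]]
```

The visible tip really is about 32 mm above the stated TCP. Horizontally it's right, and the wrist camera gives the bar a 43.5 mm depth. So bar contact should come at TCP z ≈ 0.053 and the key at ≈ 0.043. My earlier "drop-in" was empty air. I'll probe down again in short steps, watching the force.

Call:
carry_out --targets '[[[0, 0, -0.004], [0, 0, 0], 0], [[0, 0, -0.008], [0, 0, 0], 0], [[0, 0, -0.011], [0, 0, 0], 0], [[0, 0, -0.012], [0, 0, 0], 0]]'

```text
t: 4.75
position: [0.5064, 0.0022, 0.0574]
ee_rot: [[-0.001, 0.083, 0.997], [0.0, 0.997, -0.083], [-1.0, -0.0, -0.001]]
contact_force: [-1.0, -0.6, 0.1]
grip_width: -0.0002
```

Call:
carry_out --targets '[[[0, 0, -0.001], [0, 0, 0], 0], [[0, 0, -0.002], [0, 0, 0], 0], [[0, 0, -0.003], [0, 0, 0], 0], [[0, 0, -0.003], [0, 0, 0], 0]]'

```text
t: 5.08
position: [0.5069, 0.0022, 0.0551]
ee_rot: [[-0.0, 0.083, 0.997], [0.0, 0.997, -0.083], [-1.0, 0.0, -0.0]]
contact_force: [0.1, -0.3, -0.7]
grip_width: -0.0002
```

Call:
carry_out --targets '[[[0, 0, -0.001], [0, 0, 0], 0], [[0, 0, -0.002], [0, 0, 0], 0], [[0, 0, -0.003], [0, 0, 0], 0], [[0, 0, -0.003], [0, 0, 0], 0]]'

```text
t: 5.42
position: [0.5068, 0.0022, 0.052]
ee_rot: [[-0.0, 0.083, 0.997], [-0.0, 0.997, -0.083], [-1.0, -0.0, -0.0]]
contact_force: [-0.2, 0.5, -1.0]
grip_width: -0.0001
```

Call:
carry_out --targets '[[[0, 0, -0.001], [0, 0, 0], 0], [[0, 0, -0.002], [0, 0, 0], 0], [[0, 0, -0.002], [0, 0, 0], 0]]'

```text
t: 5.67
position: [0.5068, 0.0022, 0.05]
ee_rot: [[-0.0, 0.083, 0.997], [0.0, 0.997, -0.083], [-1.0, -0.0, -0.0]]
contact_force: [1.3, -0.6, -0.2]
grip_width: -0.0
```

```bash
python3 -c "
from h import *
rep('7',('side','wrist'))
a=cv2.imread('pics/side7.png')[150:240,270:370]
cv2.imwrite('pics/side7z.png',cv2.resize(a,None,fx=6,fy=6,interpolation=cv2.INTER_NEAREST))"
```

```text
t 5.6667
position [0.50675144 0.00216947 0.0499917 ]
contact_force [ 1.28221489 -0.63164363 -0.19314117]
grip_width -4.271074908114992e-05
bar y -0.06282041944964518 bar x 0.0005248433968227109
```

View pics/side7z.png

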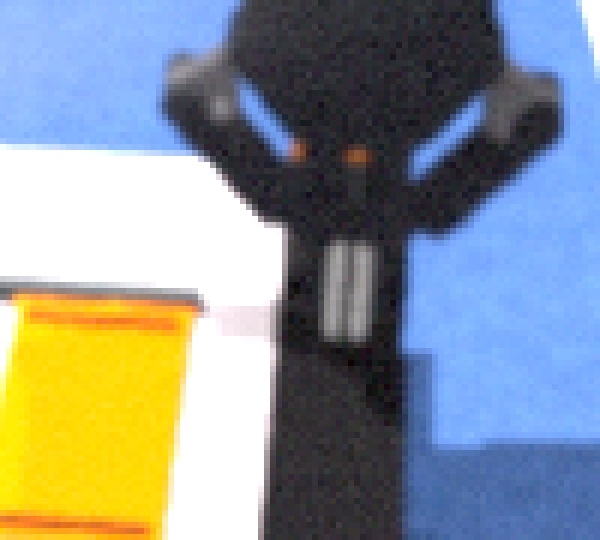

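View pics/wrist7.png

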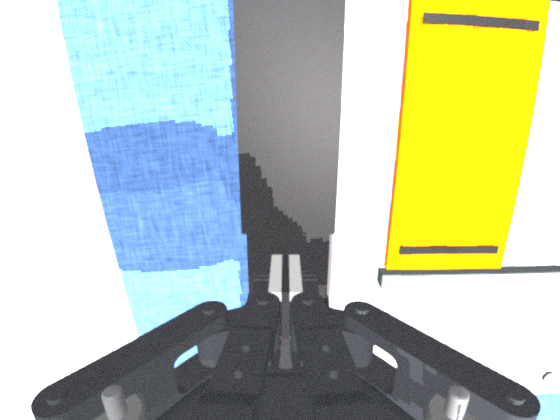

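Call:
carry_out --targets '[[[0, 0, -0.001], [0, 0, 0], 0], [[0, 0, -0.002], [0, 0, 0], 0], [[0, 0, -0.002], [0, 0, 0], 0]]'

```text
t: 6.02
position: [0.5068, 0.0022, 0.048]
ee_rot: [[-0.0, 0.083, 0.997], [0.0, 0.997, -0.083], [-1.0, -0.0, -0.0]]
contact_force: [0.9, 0.4, -0.4]
grip_width: 0.0005
```

Call:
carry_out --targets '[[[0, 0, -0.001], [0, 0, 0], 0], [[0, 0, -0.002], [0, 0, 0], 0], [[0, 0, -0.002], [0, 0, 0], 0]]'

```text
t: 6.27
position: [0.5067, 0.0022, 0.046]
ee_rot: [[-0.0, 0.083, 0.997], [-0.0, 0.997, -0.083], [-1.0, -0.0, -0.0]]
contact_force: [0.5, 0.2, 0.2]
grip_width: 0.0004
```

Call:
carry_out --targets '[[[0, 0, -0.001], [0, 0, 0], 0], [[0, 0, -0.002], [0, 0, 0], 0], [[0, 0, -0.002], [0, 0, 0], 0]]'

```text
t: 6.52
position: [0.507, 0.0022, 0.0442]
ee_rot: [[0.0, 0.083, 0.997], [0.0, 0.997, -0.083], [-1.0, 0.0, 0.0]]
contact_force: [-0.6, -0.2, 1.1]
grip_width: 0.0002
```

Call:
carry_out --targets '[[[0, 0, -0.001], [0, 0, 0], 0], [[0, 0, -0.002], [0, 0, 0], 0], [[0, 0, -0.002], [0, 0, 0], 0]]'

```text
t: 6.77
position: [0.507, 0.0022, 0.0422]
ee_rot: [[0.0, 0.083, 0.997], [0.0, 0.997, -0.083], [-1.0, 0.0, 0.0]]
contact_force: [0.2, -0.2, 2.4]
grip_width: -0.0
```

Call:
carry_out --targets '[[[0, 0, -0.001], [0, 0, 0], 0], [[0, 0, -0.002], [0, 0, 0], 0], [[0, 0, -0.002], [0, 0, 0], 0]]'

```text
t: 7.02
position: [0.5069, 0.0022, 0.0402]
ee_rot: [[0.0, 0.083, 0.997], [0.0, 0.997, -0.083], [-1.0, 0.0, 0.0]]
contact_force: [-0.6, -0.0, 2.0]
grip_width: -0.0
```

```bash
python3 -c "
from h import *
rep('8',('side','wrist'))
a=cv2.imread('pics/side8.png')[150:240,270:370]
cv2.imwrite('pics/side8z.png',cv2.resize(a,None,fx=6,fy=6,interpolation=cv2.INTER_NEAREST))"
```

```text
t 7.0167
position [0.50692627 0.00215869 0.04017612]
contact_force [-6.45086418e-01 -1.18110627e-03  1.96358227e+00]
grip_width -3.379873484489795e-05
bar y -0.06281671352792177 bar x 0.000699964531358704
```

View pics/side8z.png

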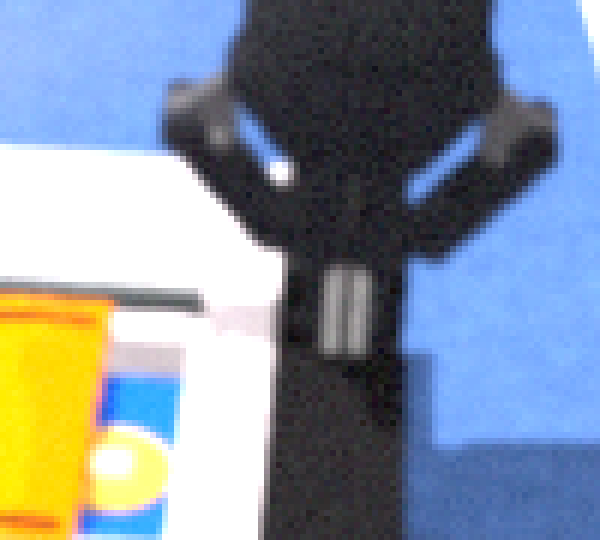

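The shutter is opening: the orange plate has moved back and the well is showing. The key is going down at about 2 N or more. I'll press on to the firm stop.

Call:
carry_out --targets '[[[0, 0, -0.001], [0, 0, 0], 0], [[0, 0, -0.002], [0, 0, 0], 0], [[0, 0, -0.002], [0, 0, 0], 0]]'

```text
t: 7.37
position: [0.5069, 0.0022, 0.0381]
ee_rot: [[-0.0, 0.083, 0.997], [0.0, 0.997, -0.083], [-1.0, 0.0, -0.0]]
contact_force: [-0.2, 0.2, 3.6]
grip_width: -0.0001
```

Call:
carry_out --targets '[[[0, 0, -0.001], [0, 0, 0], 0], [[0, 0, -0.001], [0, 0, 0], 0]]'

```text
t: 7.53
position: [0.507, 0.0022, 0.0379]
ee_rot: [[0.001, 0.083, 0.997], [0.0, 0.997, -0.083], [-1.0, 0.0, 0.001]]
contact_force: [-3.5, 0.0, 11.5]
grip_width: -0.0002
```

Call:
carry_out --targets '[[[0, 0, -0.0008], [0, 0, 0], 0], [[0, 0, -0.0008], [0, 0, 0], 0], [[0, 0, -0.0008], [0, 0, 0], 0]]'

```text
t: 7.78
position: [0.5071, 0.0022, 0.0378]
ee_rot: [[0.001, 0.083, 0.997], [0.0, 0.997, -0.083], [-1.0, 0.0, 0.001]]
contact_force: [-5.5, -0.4, 20.5]
grip_width: 0.0
```

```bash
python3 -c "
from h import *
rep('9',('side',))
c=env.capture('side')
o=cv2.inRange(cv2.cvtColor(c['image'],cv2.COLOR_BGR2HSV),(5,150,60),(28,255,255));k,_=cv2.findContours(o,0,2);k=max(k,key=cv2.contourArea)
print(cast(c,cv2.boxPoints(cv2.minAreaRect(k)),.085).round(4))"
```

```text
t 7.7833
position [0.50713058 0.00215867 0.03777375]
contact_force [-5.52952808 -0.39066705 20.46598084]
grip_width 3.49354074848981e-05
bar y -0.06279982910211161 bar x 0.000903581673549997
[[ 0.6636  0.1095  0.085 ]
 [ 0.6596 -0.0243  0.085 ]
 [ 0.5968 -0.0044  0.085 ]
 [ 0.6086  0.1244  0.085 ]]
```

View pics/side9.png

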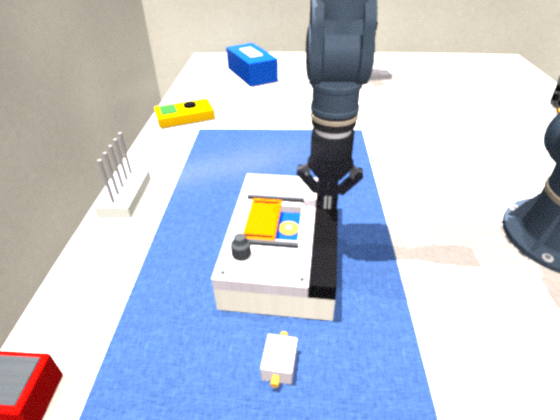

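The key is at its firm stop: 20 N with no further travel. The shutter has moved 40 mm, its front corners going from x 0.556/0.569 to 0.597/0.609. Now I'll let go straight up.

Call:
carry_out --targets '[[[0, 0, 0.004], [0, 0, 0], 0], [[0, 0, 0.012], [0, 0, 0], 0], [[0, 0, 0.025], [0, 0, 0], 0], [[0, 0, 0.05], [0, 0, 0], 0], [[0, 0, 0.08], [0, 0, 0], 0], [[0, 0, 0.11], [0, 0, 0], 0], [[0, 0, 0.14], [0, 0, 0], 0], [[0, 0, 0.14], [0, 0, 0], 0]]'

```text
t: 8.55
position: [0.5094, 0.0022, 0.1819]
ee_rot: [[0.008, 0.083, 0.997], [0.0, 0.997, -0.083], [-1.0, 0.001, 0.008]]
contact_force: [0.6, 0.8, 1.2]
grip_width: 0.0001
```

Call:
carry_out --targets '[[[-0.04, 0, 0], [0, 0, 0], 0], [[-0.08, 0, 0], [0, 0, 0], 0], [[-0.12, 0, 0], [0, 0, 0], 0], [[-0.16, 0, 0], [0, 0, 0], 0], [[-0.16, 0, 0], [0, 0, 0], 0], [[-0.16, 0, 0], [0, 0, 0], 0], [[-0.16, 0, 0], [0, 0, 0], 0]]'

```text
t: 9.13
position: [0.3476, 0.0022, 0.1767]
ee_rot: [[0.002, 0.083, 0.997], [0.0, 0.997, -0.083], [-1.0, 0.0, 0.002]]
contact_force: [0.7, -1.1, -0.3]
grip_width: 0.0001
```

```bash
python3 -c "
from h import *
rep('10',('side','top'))
a=cv2.imread('pics/top10.png')[165:285,150:390];cv2.imwrite('pics/top10z.png',cv2.resize(a,None,fx=3,fy=3))
for n in('side','top'):
  c=env.capture(n)
  o=cv2.inRange(cv2.cvtColor(c['image'],cv2.COLOR_BGR2HSV),(5,150,60),(28,255,255))[160:280,200:340];k,_=cv2.findContours(o,0,2);k=max(k,key=cv2.contourArea)
  print(cast(c,cv2.boxPoints(cv2.minAreaRect(k))+[200,160],.085).round(4))"
```

```text
t 9.1333
position [0.34755385 0.0021686  0.17673987]
contact_force [ 0.65880599 -1.13517507 -0.26386378]
grip_width 5.6204582528152905e-05
bar y -0.0759861378641037 bar x -0.15812740456998664
[[ 0.6633  0.1096  0.085 ]
 [ 0.6592 -0.0242  0.085 ]
 [ 0.5961 -0.0042  0.085 ]
 [ 0.608   0.1245  0.085 ]]
[[ 0.6052  0.1187  0.085 ]
 [ 0.6645  0.1143  0.085 ]
 [ 0.6539 -0.0081  0.085 ]
 [ 0.5948 -0.0029  0.085 ]]
```

View pics/top10z.png

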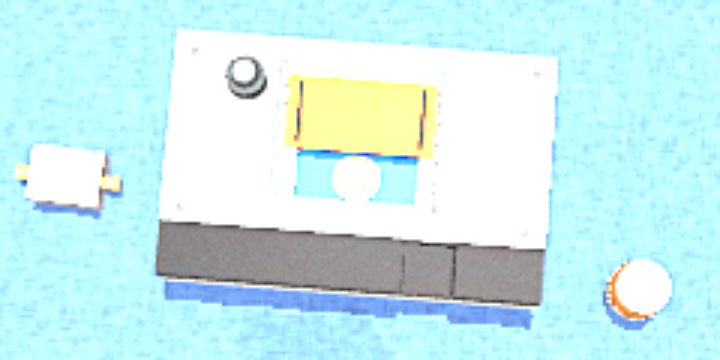

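View pics/side10.png

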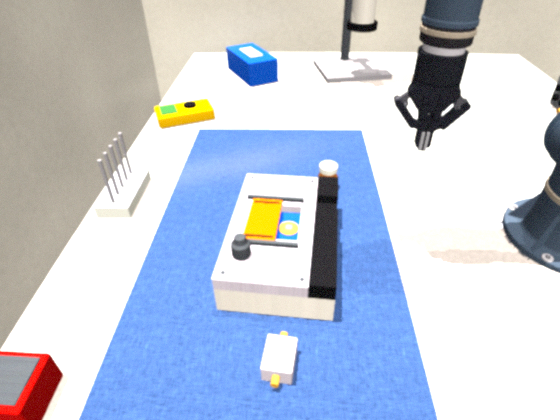

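The shutter stays open after release, with the well uncovered at about (355,180) in the zoomed top view. The jar, adapter and objective are where they were, and the arm is clear. I'm handing in.

```bash
python3 -c "
from plant import env
print(env.job_done())"
```

```text
the job is handed in; nothing more can be done
None
```

I pressed the release key all the way down and let go. The dust shutter is open and stayed open, and the job is handed in at about 9 s of the 61 s limit. No verdict was reported.

- **Finding the key:** I found the notch in the top and side pictures, centred about 62 mm to the right of the bar's middle. I didn't sweep along the bar. I confirmed the spot by probing straight down with shut fingers.
- **Pressing:** the key moved with about 2–4 N, then hit a firm stop. I pushed to 20 N at the wrist with no further travel.
- **Last checks:** the shutter moved about 40 mm, measured in the side view before and after, and held after release. By eye, the jar, adapter box and objective were where they started. The arm was clear of everything.
- **Disagreement:** the real fingertips end about 32 mm short of the stated tool point. My first "drop-in" and press, down to a reported height of 70 mm, therefore met only air. I measured the tip from the side and wrist cameras and probed lower. Contact came with the tip near the expected key height.

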